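Mesh the clean gear into the leaning dosing pump

ROBOT

A 6-joint arm with a two-finger parallel gripper is mounted at the origin on the work surface. World frame = base frame: x ahead of the robot, y to its left, z up, the work surface at z = 0. Lengths are in mm, angles in rad, forces in N, time in s.
With the tool pointing down it reaches from about 275 to 1000 mm from the base axis. Payload 8.4 kg.
Tool frame: the origin (TCP) lies where the fingers leave the gripper's body, on its centre line; the fingertips stand 73 mm ahead of it and the grasp point (between the pads) lies 54 mm ahead of it (grip_point_offset is the distance from the TCP to the grasp point, in mm); z points along the fingers, y is the direction in which the jaws open and shut (so a half turn about z gives the same grasp; the last joint's range is limited). The gripper opens to 85 mm and grips with 20 to 120 N. Pads are 22 mm wide; open, the fingers measure 114 mm over their backs; the gripper's body (76 mm by 85 mm) begins 54 mm behind the grasp point. The pads swing forward as they close: fully open they stand 13 mm farther back than shut.
Start: joints at [-1.21, 0.353, 1.633, -0, 1.155, -0.002], TCP at [221.807, -584.32, 303.881] pointing down, gripper open.
Joint ranges: [-2.63, 2.63], [-0.92, 2.1], [0.06, 2.66], [-1.3, 4.44], [0, 2.69], [-3.02, 3.02]. Speed limits (rad/s): [2.22, 2.22, 2.79, 3.14, 3.14, 3.14].

INTERFACE

Orientations are given as [roll, pitch, yaw] about the fixed x, y, z axes, in that order (R = Rz(yaw) Ry(pitch) Rx(roll)).
In Python, from rig import sense, grab_frame, sign_off, grip_point_offset gives the robot as it stands. The module is installed in compiled form; this text tells all that it offers.
- The arm moves only by the tool drive_tool, never from a script. Its argument "targets" is one flat list of numbers, 7 for each row, row after row: the shift along the tool's x, y, z in m, then the turn, a rotation vector about the tool's x, y, z in rad, then the opening, from 0 (shut) to 1 (fully open). In form: [tx, ty, tz, wx, wy, wz, grip, tx, ty, tz, wx, wy, wz, grip, ...]. A call has 1 to 12 rows; each row is the pose to reach, as a shift and turn from the pose commanded when the call began, along the tool's axes at that moment; what a row does not reach only later rows make up. A row lasts 1/12 s, in which the tool goes at most 41.7 mm and 7.16 degrees, less where a joint would pass 70% of its speed; a pose out of reach is approached as far as the arm can. A call with a gripper value outside its range is refused whole. The fingers move at their own pace and stop on an object; "force" is the grip in N (left out, the last holds). Time passes only in rows, so rows that repeat a pose let the fingers close. It gives the time, the measured TCP pose, the force and the opening at its end, in the units of the state.
- sense(): the state, without advancing time (a new reading comes with each control period).
- grab_frame(name): name is "scene" or "top" or "wrist"; returns a dict with "color" (480x640x3 uint8, blue, green, red), "vertical_fov" (degrees; the focal length in pixels is half the picture's height over the tangent of half this angle, whatever the lens; pixels are square), "cx", "cy" (the principal point, pixels), "k1" (the pictures are not rectified: a ray, as slopes to the right and down, at radius r is drawn at 1 + k1 r^2 times it, then the intrinsics apply), "world_from_camera" (4x4, takes a point from camera to world coordinates). Camera axes: x right, y down, z forward; pixel columns grow to the right and rows downward; lengths in mm; the calibration is good to about 2 mm. A picture is of the moment at which its call begins. There is no depth.
- sign_off(): hands the job in, once; it reports no verdict.
The state is a dict: "clock": time; "qpos": joint angles; "qvel": joint speeds; "joint_efforts": joint torques, N m; "eef_pos": TCP position; "tcp_rot": TCP orientation; "contact_force": force on the tool from outside, world axes, zero at the start; "wrist_torque": the same for the moment, N m; "opening": opening from 0.0 (shut) to 1.0 (fully open).
Only numpy, scipy, OpenCV 4.12 (cv2) and the standard library are available. Lean on these libraries where they do the work, as an engineer would, in place of code of your own. Each camera call takes 0.05 s, during which the arm holds its last target. There are 200 camera calls.

TASK

Pull the red plug out of the leaning pump head and put it in the blue tray. Then fit the green gear in the plug's place, rocking it about its axis as you lower it until its teeth mesh with the brass gear and it sits fully home on the chamber floor, without forcing it, and let go. Leave the orange gear and everything else on the bench undisturbed.

Things in the scene. Friction and masses are not known exactly. Their poses are not given: they have to be found in the camera images.
- chamber: Gear chamber: empty half of a figure-eight steel housing on the white pump, leaning 28 deg from vertical towards the pump's front. Origin: centre of its floor, where the middle of the gear's underside must rest. z: chamber axis, out of the floor; y: to the brass gear; x: up the slope. Wall: inner radius 35.5 mm, straight to 16 mm above the floor, flared out to 22 mm; open towards the brass gear.
- drive_hub (a point): Centre of the upper face of the brass gear beside the chamber, 61 mm along the chamber's y from its axis, 12 mm above its floor. 12 teeth, root radius 25, tip radius 34 mm, pitch 30 deg, hub and shaft to 19 mm above the floor. Held fast by the motor brake at a tooth phase that differs each time.
- gear: Loose green gear, 12 teeth (one on its x axis), tip radius 34, root 25, 18 mm thick, 120 g. Steel stem 14 x 14 mm square (faces along its x, y) from 18 to 62 mm above the origin. Origin: centre of the underside; z: up the stem. Lies flat in the white tray. With teeth in the gaps of the brass gear (about 1 mm play each way) it goes down to the chamber floor, else it stops 12 mm above it.
- plug: Loose red plastic plug standing in the chamber: disc of radius 25 mm, 18 mm thick, with a round knob 18 mm in diameter from 18 to 62 mm above the origin. Origin: centre of its underside; z: along the knob. 60 g. It stands on the chamber floor, its axis leaning with the chamber, and comes out along the chamber's axis.
- blue_tray: Blue open tray 180 x 150 mm (x, y), walls 22 mm high and 4 mm thick, floor 4 mm thick, fixed. Origin: centre of its underside on the bench, z up. A rubber ring lies in its corner at about +65 mm x, +50 mm y.
- gear_tray: White open tray 250 x 150 mm (x, y), walls 16 mm high, floor 4 mm thick, fixed; the green and orange gears lie in it about 60 mm either side of its centre along its x, in either order. Origin: centre of its underside on the bench.
- other_gear: Loose orange gear with 8 teeth, as large as the green one and with the same stem; does not fit; leave it. Origin: centre of its underside.
- seal: Loose black rubber ring, 32 mm outside, 8 mm high, in the corner of the blue tray. Origin: centre of its underside.
- beaker: Loose clear beaker, 60 mm across, 80 mm high, between the pump and the blue tray. Origin: centre of its underside.
- cup: Loose white cup, 64 mm across, 75 mm high, beyond the blue tray. Origin: centre of its underside.
- bottle: Loose amber bottle, 60 mm across, 140 mm high, beyond the white tray. Origin: centre of its underside.
- jar: Loose white jar with blue lid, 52 mm across, 60 mm high, between the pump and the white tray, on the robot's side. Origin: centre of its underside.
- collar: Loose steel collar ring, 28 mm outside, 12 mm high, in the white tray at the middle of its +y side. Origin: centre of its underside.
- pump: The white pump, fixed to the bench. Origin on the bench, x to its tall control box, z up. Base plate 200 x 200 mm centred 20 mm along x; control box from 87 to 163 mm along x, 190 mm wide, top at 150 mm. The chamber's origin is at (0, -30.5, 118) mm in this frame; the brass gear is beside it at +y.
There are look-alikes about, which are no part of the job. What is shaped like the plug but pink is not meant.

How it is judged:
By the outcome, as a careful person would: the job done as asked, in the order asked, and still so for the second after the job is handed in, with the robot touching nothing.
It also fails if it takes over 64 s, if anything falls off the work surface, if the arm or the gripper's body presses on something with over 40 N, if the wrist force passes 120 N, or if a joint passes its speed limit or range.

## Working session

There is one attempt and no reset: what is moved stays moved. The work goes in short steps, Python scripts to look and compute and a tool call to move; the robot and the scene stay as the last step left them, time stands still between calls to the robot, and variables do not carry over. Pictures are saved under pics/ and viewed, about 8 in all and at most 12, crops included, and the job is handed in when it is done.

Besides the shell and the picture viewer there is one more tool, called after ">>>" as name(argument=value, ...) on one line, values as JSON. drive_tool: Moves the arm, as the interface text tells. Its arguments: {"type":"object","properties":{"targets":{"type":"array"},"force":{"type":"number"}},"required":["targets"]}

```bash
mkdir -p pics
python3 - <<'E'
from rig import *
import cv2,numpy as np
s=sense();print(s, grip_point_offset)
for n in("scene","top"):
    f=grab_frame(n);cv2.imwrite(f"pics/{n}0.png",f["color"]);print(n,f["vertical_fov"],f["cx"],f["cy"],f["k1"],np.round(f["world_from_camera"],3).tolist())
E
```

```text
{'clock': 0.0, 'qpos': array([-1.21040371e+00,  3.53636407e-01,  1.63413771e+00, -2.60475544e-05,
        1.15518653e+00, -2.43214187e-03]), 'qvel': array([-0.0008559 , -0.00053271,  0.00077032, -0.0019734 ,  0.00091729,
       -0.000563  ]), 'joint_efforts': array([-2.65359180e-03, -6.05263066e+01, -3.42067373e+01, -2.04922758e-04,
        9.26762063e-03, -5.06014175e-06]), 'eef_pos': array([ 221.6662534 , -583.97100649,  303.16740925]), 'tcp_rot': array([-3.14022461e+00,  2.04885063e-05,  3.62835310e-01]), 'contact_force': array([-0.10459037, -0.48214663, -0.5255775 ]), 'wrist_torque': array([ 0.01715311, -0.05295718,  0.04109566]), 'opening': 0.9974361266505615} 53.900000000000006
scene 51.31693864588354 322.3079339490334 238.26533367562604 -0.06203686927370525 [[-0.684, 0.492, -0.538, 1072.094], [0.729, 0.471, -0.496, 541.692], [0.009, -0.732, -0.682, 774.678], [0.0, 0.0, 0.0, 1.0]]
top 52.096415590299074 318.38971475596816 239.4065305824188 -0.1352357010510283 [[-0.011, -0.988, 0.155, 402.594], [-1.0, 0.009, -0.018, 43.555], [0.017, -0.155, -0.988, 1027.711], [0.0, 0.0, 0.0, 1.0]]
```

View pics/scene0.png

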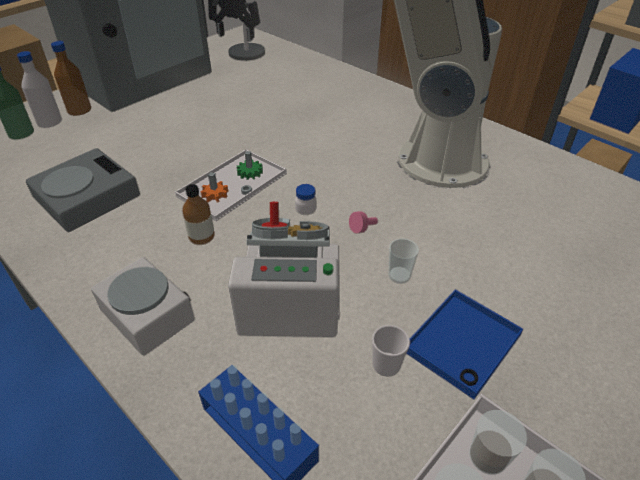

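View pics/top0.png

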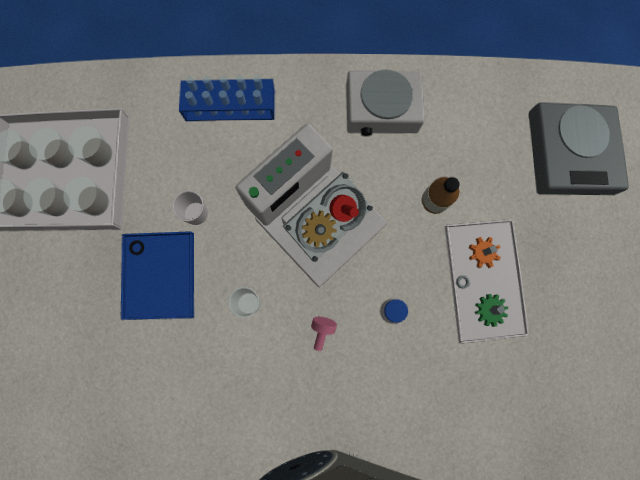

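Scene: the red plug stands in the pump head (top view 343,208). The pink look-alike lies at (322,330), green gear at (491,310), orange at (485,252), brass at (320,229), blue tray at (158,275).

```bash
cat > h.py <<'E'
import cv2,numpy as np
from scipy.spatial.transform import Rotation as R
from rig import *
def K(f):
    fl=240/np.tan(np.radians(f["vertical_fov"]/2)); return np.array([[fl,0,f["cx"]],[0,fl,f["cy"]],[0,0,1.]]),np.array([f["k1"],0,0,0.])
def rays(f,px):
    k,d=K(f);u=cv2.undistortPoints(np.array(px,float).reshape(-1,1,2),k,d).reshape(-1,2)
    T=np.array(f["world_from_camera"]);return T[:3,3],np.c_[u,np.ones(len(u))]@T[:3,:3].T
def plane(f,px,p0,n=(0,0,1)):
    o,d=rays(f,px);n=np.array(n,float);return o+d*(((np.array(p0,float)-o)@n)/(d@n))[:,None]
def z(f,px,h): return plane(f,px,(0,0,h))
def proj(f,P):
    k,d=K(f);W=np.linalg.inv(np.array(f["world_from_camera"]));
    return cv2.projectPoints(np.array(P,float).reshape(-1,1,3),cv2.Rodrigues(W[:3,:3])[0],W[:3,3].copy(),k,d)[0].reshape(-1,2)
def tri(fa,pa,fb,pb):
    o1,d1=rays(fa,[pa]);o2,d2=rays(fb,[pb]);d1=d1[0];d2=d2[0]
    A=np.c_[d1,-d2];t=np.linalg.lstsq(A,o2-o1,rcond=None)[0];a=o1+t[0]*d1;b=o2+t[1]*d2
    return (a+b)/2,np.linalg.norm(a-b)
def hsv(f): return cv2.cvtColor(f["color"],cv2.COLOR_BGR2HSV)
def blobs(m,amin=30):
    n,l,s,c=cv2.connectedComponentsWithStats(m.astype(np.uint8));return [(s[i].tolist(),c[i].round(1).tolist()) for i in range(1,n) if s[i][4]>=amin]
def move(Tp,Tr):  # shift/turn from present measured pose to target TCP
    s=sense();r=R.from_euler('xyz',s["tcp_rot"]);return r.inv().apply(np.array(Tp)-s["eef_pos"])/1000,(r.inv()*Tr).as_rotvec()
E
python3 - <<'E'
from h import *
F={n:grab_frame(n) for n in("scene","top")}
import pickle;pickle.dump(F,open("F0.pkl","wb"))
for n,f in F.items():
    h=hsv(f);H,S,V=h[...,0],h[...,1],h[...,2]
    for nm,m in dict(green=(H>50)&(H<80)&(S>120),red=((H<4)|(H>176))&(S>180),orange=(H>4)&(H<14)&(S>180)&(V>120),brass=(H>14)&(H<26)&(S>110)&(V>110),blue=(H>105)&(H<125)&(S>150)&(V>60)).items(): print(n,nm,blobs(m,25))
f=F["top"];h=hsv(f);m=(h[...,0]>105)&(h[...,0]<125)&(h[...,1]>150);m[:230]=0;m[:,:100]=0;m[:,220:]=0
c=max(cv2.findContours(m.astype(np.uint8),0,1)[0],key=cv2.contourArea);b=cv2.boxPoints(cv2.minAreaRect(c));print(b,z(f,b,22))
a=cv2.resize(f["color"][115:295,230:400],None,fx=3.3,fy=3.3,interpolation=2)
g=cv2.resize(f["color"][215:350,440:535],None,fx=2.3,fy=2.3,interpolation=2)
o=np.zeros((594,561+220,3),np.uint8);o[:a.shape[0],:a.shape[1]]=a;o[:g.shape[0],561:561+g.shape[1]]=g;cv2.imwrite("pics/crop1.png",o)
E
```

```text
scene green [([238, 161, 24, 17, 271], [249.4, 169.7]), ([324, 264, 8, 10, 73], [327.5, 268.6])]
scene red [([262, 202, 25, 24, 178], [273.5, 216.3])]
scene orange [([202, 182, 25, 17, 158], [214.2, 190.0])]
scene brass [([9, 25, 11, 5, 26], [13.2, 27.0]), ([0, 30, 38, 22, 338], [14.9, 39.4]), ([577, 139, 54, 32, 666], [604.1, 154.4]), ([290, 225, 14, 6, 42], [295.6, 227.7]), ([309, 225, 9, 5, 27], [313.2, 227.4])]
scene blue [([52, 41, 11, 11, 81], [56.9, 45.8]), ([591, 49, 49, 84, 2607], [620.6, 93.7]), ([18, 52, 12, 10, 81], [23.4, 55.9]), ([550, 122, 21, 26, 274], [560.0, 134.3]), ([570, 130, 70, 51, 578], [608.9, 152.9]), ([297, 184, 18, 16, 218], [305.2, 191.5]), ([0, 263, 178, 217, 17799], [58.6, 408.2]), ([407, 290, 116, 109, 6472], [463.4, 341.2]), ([199, 370, 119, 110, 4415], [260.2, 432.5]), ([463, 373, 11, 9, 71], [468.4, 376.6])]
top green [([286, 159, 6, 6, 27], [288.5, 161.1]), ([276, 167, 6, 6, 29], [278.7, 169.4]), ([267, 175, 6, 6, 28], [269.4, 177.8]), ([249, 187, 10, 10, 71], [253.6, 191.8]), ([476, 294, 31, 32, 501], [489.5, 309.9])]
top red [([330, 195, 29, 26, 551], [343.1, 207.7])]
top orange [([471, 237, 28, 30, 293], [483.3, 252.2])]
top brass [([303, 212, 33, 35, 455], [319.2, 229.3])]
top blue [([0, 0, 640, 67, 36615], [318.6, 28.2]), ([179, 79, 95, 42, 2593], [227.9, 101.4]), ([121, 232, 73, 87, 5903], [158.0, 276.6]), ([133, 243, 8, 9, 60], [136.4, 247.2]), ([385, 300, 23, 22, 404], [395.7, 310.6])]
[[121.00001 232.     ]
 [193.      232.     ]
 [193.      318.     ]
 [121.      318.     ]] [[580.00454485 441.64891242  22.        ]
 [578.45679383 286.48532095  22.        ]
 [400.52685034 282.35672782  22.        ]
 [399.98414749 433.86709934  22.        ]]
```

View pics/crop1.png

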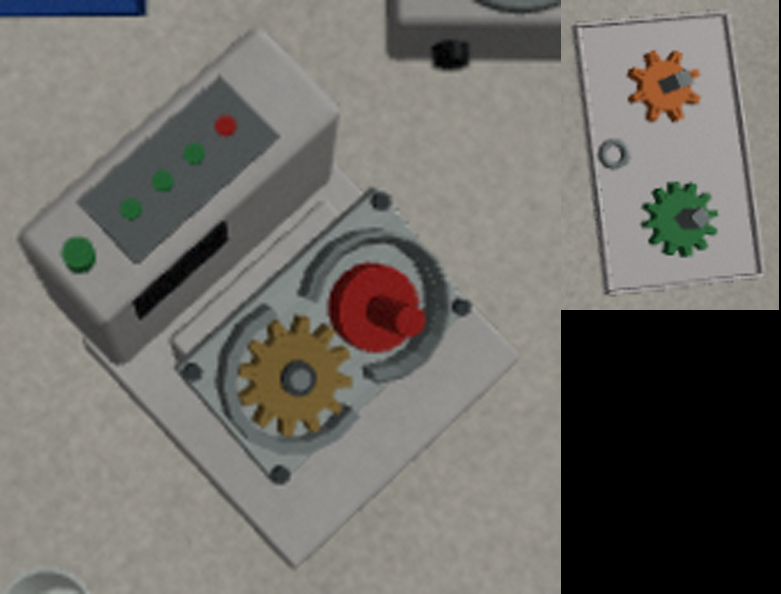

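Run:
```python
from h import *
import pickle;F=pickle.load(open("F0.pkl","rb"));f=F["top"];s=F["scene"]
cp=lambda a:np.array(a,float)/3.3+[230,115]-.35
hub=cp([[297,378]]);H=z(f,hub,128.6)[0];print("hub",H)
b=cp([[381,201],[461,306],[192,372],[280,475]])
yaw=np.radians(41)
for i in range(4):
    Rz=R.from_euler('z',yaw);x,y,zz=(Rz*R.from_euler('y',-28,degrees=True)).as_matrix().T
    ch=H-61*y-12*zz
    P=plane(f,b,ch,zz);d=(P[2]-P[0]+P[3]-P[1]);yaw=np.arctan2(-d[0],d[1])
    print(np.degrees(yaw),ch.round(1),((P-ch)@np.c_[x,y,zz]).round(1).tolist())
# plate/box corners
c=cp([[295,566],[517,355],[87,342]]);Q=z(f,c,10);print(Q.round(1).tolist(),np.linalg.norm(Q[0]-Q[1]),np.linalg.norm(Q[0]-Q[2]))
for a,b_ in((0,1),(2,0)): d=Q[a]-Q[b_];print(np.degrees(np.arctan2(d[1],d[0])))
print("plugtop",z(f,cp([[411,319]]),118+62*.883))
print(f"hub in scene", proj(s,[H,ch]))
```

```text
hub [562.96409106  24.20994071 128.6       ]
42.408755846826416 [607.2 -18.1 118. ] [[43.0, -41.7, 0.0], [-38.4, -43.7, 0.0], [39.4, 103.7, 0.0], [-42.9, 102.1, -0.0]]
42.49400221944163 [608.3 -17.  118. ] [[40.4, -43.0, 0.0], [-41.2, -43.3, 0.0], [40.5, 102.8, 0.0], [-41.8, 102.9, 0.0]]
42.49916102731448 [608.3 -17.  118. ] [[40.2, -43.1, 0.0], [-41.4, -43.2, 0.0], [40.6, 102.7, -0.0], [-41.8, 103.0, 0.0]]
42.49947321981195 [608.3 -17.  118. ] [[40.2, -43.1, -0.0], [-41.4, -43.2, -0.0], [40.6, 102.7, 0.0], [-41.8, 103.0, -0.0]]
[[464.4, 24.3, 10.0], [598.0, -119.9, 10.0], [608.7, 155.9, 10.0]] 196.63070885405676 195.27604728853623
132.8001820016017
42.34839653953968
plugtop [[586.96590269 -36.83586977 172.746     ]]
hub in scene [[304.2774073  227.0533535 ]
 [272.99932461 232.56840936]]
```

```bash
cat >> h.py <<'E'
YAW=np.radians(42.5);CH=np.array([608.3,-17.,118.])
def frame(): return (R.from_euler('z',YAW)*R.from_euler('y',-28,degrees=True)).as_matrix()
def RA(deg=0): # tool in chamber: x_tool = x_ch turned deg about z_ch
    C=frame();B=np.c_[C[:,0],-C[:,1],-C[:,2]];return R.from_matrix(C)*R.from_euler('z',deg,degrees=True)*R.from_matrix(C.T@B)
def at(h,dx=0,dy=0): # TCP for grasp pt? TCP at height h along chamber axis
    return CH+frame()@np.array([dx,dy,h])
def show(p,r): a,b=move(p,r);print(a.round(4).tolist(),b.round(4).tolist())
E
python3 - <<'E'
from h import *
f=grab_frame("wrist");s=sense();r=R.from_euler('xyz',s["tcp_rot"]);T=f["world_from_camera"]
print(r.inv().apply(T[:3,3]-s["eef_pos"]),(r.inv().as_matrix()@T[:3,:3]).round(3),f["vertical_fov"])
show(at(190),RA())
E
```

```text
[ 85.24673758   0.61925348 -69.59662344] [[-0.001 -0.946 -0.323]
 [ 1.    -0.001 -0.   ]
 [-0.    -0.323  0.946]] 61.826316403964256
[0.4798, -0.3601, 0.018] [0.092, 0.4827, -0.3715]
```

>>> drive_tool(targets=[0.48,-0.36,0.018,0.092,0.483,-0.372,0.6,0.48,-0.36,0.018,0.092,0.483,-0.372,0.6,0.48,-0.36,0.018,0.092,0.483,-0.372,0.6,0.48,-0.36,0.018,0.092,0.483,-0.372,0.6,0.48,-0.36,0.018,0.092,0.483,-0.372,0.6,0.48,-0.36,0.018,0.092,0.483,-0.372,0.6,0.48,-0.36,0.018,0.092,0.483,-0.372,0.6,0.48,-0.36,0.018,0.092,0.483,-0.372,0.6,0.48,-0.36,0.018,0.092,0.483,-0.372,0.6,0.48,-0.36,0.018,0.092,0.483,-0.372,0.6,0.48,-0.36,0.018,0.092,0.483,-0.372,0.6,0.48,-0.36,0.018,0.092,0.483,-0.372,0.6])

```text
clock: 1.25
eef_pos: [489.8, -160.3, 289.1]
tcp_rot: [3.14, -0.489, 0.743]
contact_force: [1.1, -0.9, 0.8]
opening: 0.599
```

Run:
```python
from h import *
show(at(190),RA());print(sense()["qpos"],sense()["clock"])
```

```text
[0.0823, -0.0256, 0.0475] [0.001, -0.0003, 0.0007]
[-0.55860412  0.16109     2.00935037  0.60274411  0.92406238 -0.08903411] 1.25
```

>>> drive_tool(targets=[0.082,-0.026,0.047,0,0,0,0.6,0.082,-0.026,0.047,0,0,0,0.6,0.082,-0.026,0.047,0,0,0,0.6,0.082,-0.026,0.047,0,0,0,0.6,0.082,-0.026,0.047,0,0,0,0.6])

```text
clock: 1.67
eef_pos: [541.2, -78.3, 285.7]
tcp_rot: [3.141, -0.488, 0.745]
contact_force: [-0.2, -0.1, 0.2]
opening: 0.602
```

Run:
```python
from h import *
import pickle
show(at(190),RA());f=grab_frame("wrist");pickle.dump(f,open("Fw.pkl","wb"));im=f["color"].copy()
C=frame();P=lambda p:CH+np.array(p)@C.T
t=np.linspace(0,2*np.pi,73)
print("plugtop",proj(f,P([[0,0,62]])),"hub",proj(f,P([[0,61,19]])),"bolts",proj(f,P([[x,y,0] for x in(-41,41) for y in(-43,103)])))
cv2.imwrite("pics/w1.png",im)
h=hsv(f);m=((h[...,0]<4)|(h[...,0]>176))&(h[...,1]>150);print(blobs(m,50))
m=(h[...,0]>14)&(h[...,0]<26)&(h[...,1]>110)&(h[...,2]>80);print(blobs(m,100))
```

```text
[0.0015, 0.0002, 0.0008] [-0.0007, 0.0003, 0.003]
plugtop [[319.8801484  264.10210066]] hub [[224.25884836 237.61082495]] bolts [[380.46921247 283.61094445]
 [175.98601653 283.09358752]
 [386.79200357 168.61603732]
 [161.41291485 168.05767475]]
[([323, 20, 18, 17, 256], [331.6, 28.1]), ([284, 193, 76, 84, 4757], [321.2, 232.9])]
[([178, 177, 104, 101, 5631], [230.6, 226.6])]
```

View pics/w1.png

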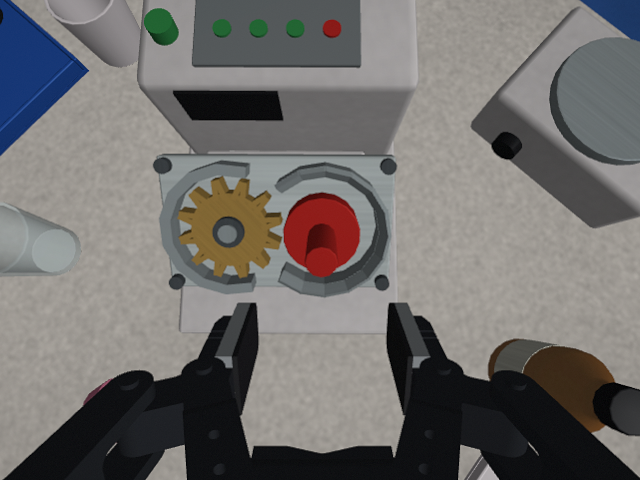

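Wrist view: knob top (321,262), brass shaft (228,231), plate bolts (163,165), (389,166), (177,283), (382,283); nothing blocks the grasp.

```bash
cat > brass.py <<'E'
from h import *
import pickle,sys
def brass(f,vmin=110,amax=None):
    C=frame();h=hsv(f);m=(h[...,0]>14)&(h[...,0]<26)&(h[...,1]>100)&(h[...,2]>vmin)
    n,l,s,c=cv2.connectedComponentsWithStats(m.astype(np.uint8));i=1+np.argmax(s[1:,4]);m=l==i
    ys,xs=np.nonzero(m);q=(plane(f,np.c_[xs,ys],CH+12*C[:,2],C[:,2])-CH)@C
    hull=cv2.convexHull(q[:,:2].astype(np.float32));c0,r=cv2.minEnclosingCircle(hull)
    # tips: hull-based circle LSQ
    H=hull[:,0];A=np.c_[2*H,np.ones(len(H))];sol=np.linalg.lstsq(A,(H**2).sum(1),rcond=None)[0]
    c1=sol[:2];rr=np.sqrt(sol[2]+c1@c1)
    # shaft circle excluded area: centroid of the annulus >27 for phase
    out=[]
    for cc in(np.array(c0),c1,np.array([0,61.])):
        d=q[:,:2]-cc;rad=np.hypot(*d.T);th=np.arctan2(d[:,1],d[:,0]);k=(rad>26)&(rad<33)
        w=np.exp(12j*th[k]).mean();out.append((np.degrees(np.angle(w))/12,abs(w)))
    return m,np.array(c0),r,c1,rr,out
E
python3 - <<'E'
from brass import *
f=pickle.load(open("Fw.pkl","rb"));C=frame()
h=hsv(f);print(h[215:245:6,190:215:6,2])
for v in(90,110,130,150):
    m,c0,r,c1,rr,o=brass(f,v);print(v,m.sum(),c0,r,c1,rr,np.round(o,2).tolist())
b=[[382,283],[177,283],[389,166],[163,165]]
for hh in(0,3,6):print(hh,((plane(f,b,CH+hh*C[:,2],C[:,2])-CH)@C)[:,:2].round(1).tolist())
print("knob",((plane(f,[[321,262]],CH+62*C[:,2],C[:,2])-CH)@C).round(1),"shaft",((plane(f,[[228,231.5]],CH+19*C[:,2],C[:,2])-CH)@C).round(1))
a=cv2.resize(f["color"][150:310,150:400],None,fx=3.2,fy=3.2,interpolation=2);cv2.imwrite("pics/w1c.png",a)
E
```

```text
[[131 130 127 127 128]
 [131 130 127 129 128]
 [147 127 130 126  61]
 [124 130 127 129  61]
 [116 130 131 127  96]]
90 5566 [ 3.4485147  58.34592819] 34.942317962646484 [ 3.41248661 58.57791154] 34.14044284359336 [[11.58, 0.56], [11.55, 0.55], [10.37, 0.13]]
110 5055 [ 2.60218644 59.13935089] 33.783042907714844 [ 2.63882129 59.19075471] 33.54218714941122 [[11.75, 0.71], [11.73, 0.71], [11.17, 0.33]]
130 212 [-14.0490694   49.29957581] 10.098655700683594 [-13.96986778  49.60430076] 9.71525831551629 [[nan, nan], [nan, nan], [-7.15, 0.95]]brass.py:15: RuntimeWarning: Mean of empty slice.
  w=np.exp(12j*th[k]).mean();out.append((np.degrees(np.angle(w))/12,abs(w)))
  ret = ret.dtype.type(ret / rcount)
Traceback (most recent call last):
  File "brass.py", line 5, in brass
    n,l,s,c=cv2.connectedComponentsWithStats(m.astype(np.uint8));i=1+np.argmax(s[1:,4]);m=l==i
                                                                     ~~~~~~~~~^^^^^^^^^
ValueError: attempt to get argmax of an empty sequence
```

Run:
```python
from brass import *
f=pickle.load(open("Fw.pkl","rb"));C=frame()
b=[[382,283],[177,283],[389,166],[163,165]]
for hh in(0,3,6):
    q=((plane(f,b,CH+hh*C[:,2],C[:,2])-CH)@C)[:,:2];print(hh,q.round(1).tolist(),q.mean(0))
print("knob",((plane(f,[[321,262]],CH+62*C[:,2],C[:,2])-CH)@C).round(1),"shaft",((plane(f,[[228,231.5]],CH+19*C[:,2],C[:,2])-CH)@C).round(1))
for v in(115,120,123):
    m,c0,r,c1,rr,o=brass(f,v);print(v,m.sum(),c0,r,c1,rr,np.round(o,2).tolist())
m=brass(f,115)[0];im=f["color"].copy();im[m]=(255,0,255)
a=cv2.resize(np.hstack([f["color"][150:310,150:400],im[150:310,150:290]]),None,fx=2.05,fy=2.05,interpolation=2);cv2.imwrite("pics/w1c.png",a)
```

```text
0 [[-40.5, -44.1], [-40.9, 102.3], [42.7, -44.3], [43.0, 101.7]] [ 1.05687464 28.89654638]
3 [[-39.1, -43.6], [-39.5, 101.1], [43.2, -43.8], [43.4, 100.5]] [ 2.00399742 28.55289112]
6 [[-37.7, -43.1], [-38.1, 99.9], [43.6, -43.3], [43.9, 99.4]] [ 2.95112021 28.20923587]
knob [[ 1.2 -0.6 62. ]] shaft [[ 4.1 58.3 19. ]]
115 4958 [ 2.56895423 59.12475204] 33.77008056640625 [ 2.57905093 59.22677913] 33.48893644137246 [[11.72, 0.72], [11.71, 0.72], [11.14, 0.35]]
120 4847 [ 2.54164672 59.17868042] 33.71250534057617 [ 2.6346305  59.28039191] 33.36463329079 [[11.77, 0.73], [11.73, 0.73], [11.24, 0.37]]
123 4754 [ 2.47322559 59.34740448] 33.54447937011719 [ 2.58248469 59.44213184] 33.26629072116011 [[11.73, 0.74], [11.71, 0.74], [11.3, 0.38]]
```

View pics/w1c.png

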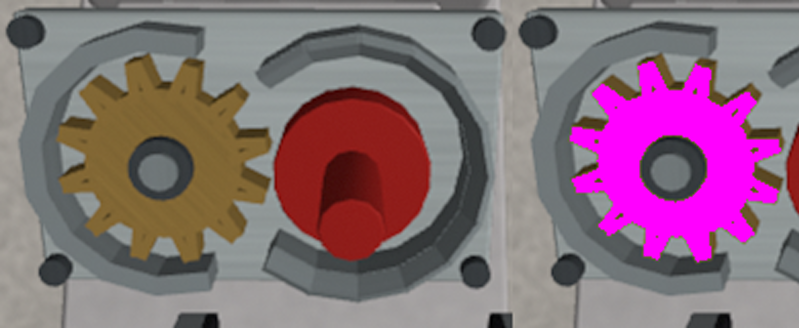

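```bash
cat >> h.py <<'E'
CH=CH+frame()@np.array([1.2,-.8,0])
E
python3 - <<'E'
from h import *
show(at(100),RA());print(CH)
E
```

```text
[0.0035, 0.0005, 0.0912] [0.0, 0.0004, 0.0017]
[609.62164487 -16.87400897 118.56336588]
```

>>> drive_tool(targets=[0.003,0.0005,0.04,0,0,0,0.6,0.003,0.0005,0.075,0,0,0,0.6,0.003,0.0005,0.091,0,0,0,0.6,0.003,0.0005,0.091,0,0,0,0.6,0.003,0.0005,0.091,0,0,0,0.0,0.003,0.0005,0.091,0,0,0,0.0,0.003,0.0005,0.091,0,0,0,0.0,0.003,0.0005,0.091,0,0,0,0.0,0.003,0.0005,0.091,0,0,0,0.0,0.003,0.0005,0.091,0,0,0,0.0], force=40)

```text
clock: 2.55
eef_pos: [575.3, -50.0, 208.5]
tcp_rot: [3.138, -0.49, 0.743]
contact_force: [-4.7, -5.5, 7.4]
opening: 0.195
```

Run:
```python
from h import *
s=sense();print(s["contact_force"],s["opening"]);show(at(100),RA());f=grab_frame("wrist");h=hsv(f)
m=((h[...,0]<4)|(h[...,0]>176))&(h[...,1]>150);print(blobs(m,50))
g=grab_frame("top");h=hsv(g);m=((h[...,0]<4)|(h[...,0]>176))&(h[...,1]>150);print(blobs(m,30))
```

```text
[-4.72041881 -5.52748783  7.40995336] 0.19480302721068082
[-0.0001, -0.0012, 0.0018] [0.0033, -0.001, 0.0013]
[([317, 0, 26, 16, 348], [329.4, 6.5]), ([266, 244, 112, 153, 9465], [322.1, 310.4])]
[([331, 194, 29, 26, 362], [342.2, 204.8])]
```

Run:
```python
from h import *
show(at(200),RA())
D=R.from_euler('z',YAW)*R.from_euler('x',180,degrees=True)
show((475,345,260),D);show((475,345,107),D)
```

```text
[-0.0001, -0.0009, -0.0982] [0.0034, -0.001, 0.0014]
[0.1949, -0.3588, 0.0441] [0.0036, -0.4897, 0.0006]
[0.123, -0.3594, 0.1791] [0.0036, -0.4897, 0.0006]
```

>>> drive_tool(targets=[0,-0.0005,-0.01,0,0,0,0,0,-0.0005,-0.035,0,0,0,0,0,-0.0005,-0.07,0,0,0,0,0,-0.0005,-0.1,0,0,0,0,0.195,-0.359,0.044,0,-0.489,0,0,0.195,-0.359,0.044,0,-0.489,0,0,0.195,-0.359,0.044,0,-0.489,0,0,0.195,-0.359,0.044,0,-0.489,0,0,0.195,-0.359,0.044,0,-0.489,0,0,0.195,-0.359,0.044,0,-0.489,0,0,0.195,-0.359,0.044,0,-0.489,0,0,0.195,-0.359,0.044,0,-0.489,0,0])

```text
clock: 3.65
eef_pos: [494.4, 214.3, 271.1]
tcp_rot: [3.14, -0.001, 0.742]
contact_force: [0.5, 0.4, -0.5]
opening: 0.197
```

Run:
```python
from h import *
print(sense()["opening"],sense()["eef_pos"])
D=R.from_euler('z',YAW)*R.from_euler('x',180,degrees=True)
show((475,345,200),D);show((475,345,107),D)
```

```text
0.1965700391810602 [494.4035947  214.31365038 271.14527746]
[0.0739, -0.1096, 0.071] [0.0017, -0.0007, 0.0001]
[0.0739, -0.1097, 0.164] [0.0017, -0.0007, 0.0001]
```

>>> drive_tool(targets=[0.074,-0.11,0.03,0,0,0,0,0.074,-0.11,0.03,0,0,0,0,0.074,-0.11,0.03,0,0,0,0,0.074,-0.11,0.03,0,0,0,0,0.074,-0.11,0.06,0,0,0,0,0.074,-0.11,0.095,0,0,0,0,0.074,-0.11,0.13,0,0,0,0,0.074,-0.11,0.15,0,0,0,0,0.074,-0.11,0.158,0,0,0,0,0.074,-0.11,0.163,0,0,0,0,0.074,-0.11,0.163,0,0,0,0])

```text
clock: 4.57
eef_pos: [475.7, 343.2, 107.5]
tcp_rot: [3.141, -0.0, 0.742]
contact_force: [-0.5, 0.1, -0.7]
opening: 0.199
```

Run:
```python
from h import *
import pickle
s=sense();print(s["contact_force"],s["eef_pos"])
# gear measurement in top view (clear of arm)
f=grab_frame("top");pickle.dump(f,open("Ft.pkl","wb"));h=hsv(f);m=(h[...,0]>50)&(h[...,0]<80)&(h[...,1]>120);m[:280]=0
ys,xs=np.nonzero(m);k=(abs(xs-490)<25)&(abs(ys-310)<25);q=z(f,np.c_[xs[k],ys[k]],22)[:,:2]
c,r=cv2.minEnclosingCircle(cv2.convexHull(q.astype(np.float32)));print("gear",c,r)
d=q-c;a=np.hypot(*d.T)>26;w=np.exp(12j*np.arctan2(d[a,1],d[a,0])).mean();print(np.degrees(np.angle(w))/12,abs(w))
g=f["color"][285:335,460:520];cv2.imwrite("pics/g1.png",cv2.resize(g,None,fx=8,fy=8,interpolation=2))
```

```text
[-0.51956562  0.06744652 -0.68618236] [475.72030341 343.17399035 107.51607283]
gear (409.6235656738281, -333.6059875488281) 34.75656509399414
7.584055703517311 0.5310752663293373
```

View pics/g1.png

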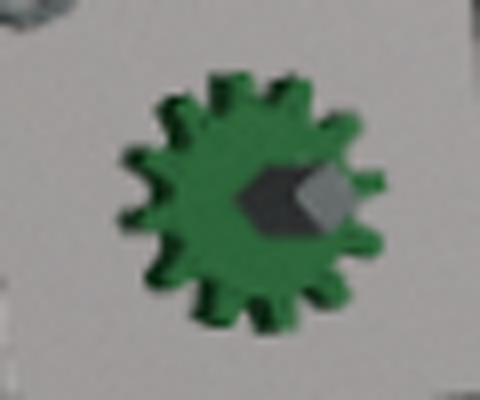

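>>> drive_tool(targets=[0,0,0.001,0,0,0,0.0,0,0,0.001,0,0,0,0.6,0,0,0.001,0,0,0,0.6,0,0,0.001,0,0,0,0.6,0,0,0.001,0,0,0,0.6,0,0,-0.03,0,0,0,0.6,0,0,-0.07,0,0,0,0.6,0,0,-0.11,0,0,0,0.6,0,0,-0.15,0,0,0,0.6,0,0,-0.15,0,0,0,0.6])

```text
clock: 5.45
eef_pos: [478.0, 345.6, 265.2]
tcp_rot: [3.139, -0.012, 0.742]
contact_force: [1.5, 0.6, 1.6]
opening: 0.598
```

Run:
```python
from h import *
D=R.from_euler('z',YAW)*R.from_euler('x',180,degrees=True)
show((410,-334,250),D);f=grab_frame("wrist");h=hsv(f)
m=((h[...,0]<4)|(h[...,0]>176))&(h[...,1]>150);B=blobs(m,50);print(B)
cv2.imwrite("pics/tray1.png",f["color"])
```

```text
[-0.5097, 0.4548, 0.0102] [0.0021, -0.0116, 0.0005]
[([292, 185, 60, 62, 2862], [321.6, 216.1])]
```

View pics/tray1.png

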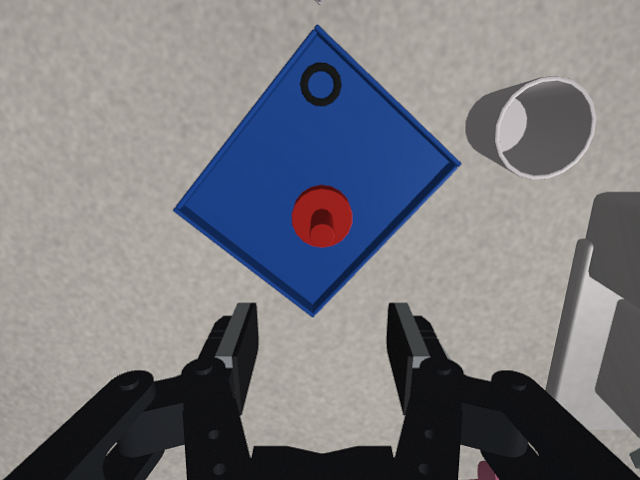

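Plug stands upright in the blue tray at (322,217), clear of the ring at (321,84). Next, one square-on look at the chamber and brass gear.

Run:
```python
from h import *
print(at(190,-85,30));show(at(190,-85,30),RA())
```

```text
[ 468.25603114 -105.72147662  246.41832568]
[-0.3112, 0.3261, 0.0134] [0.0016, 0.4804, 0.0009]
```

>>> drive_tool(targets=[-0.311,0.326,0.013,0,0.48,0,0.6,-0.311,0.326,0.013,0,0.48,0,0.6,-0.311,0.326,0.013,0,0.48,0,0.6,-0.311,0.326,0.013,0,0.48,0,0.6,-0.311,0.326,0.013,0,0.48,0,0.6,-0.311,0.326,0.013,0,0.48,0,0.6,-0.311,0.326,0.013,0,0.48,0,0.6,-0.311,0.326,0.013,0,0.48,0,0.6,-0.311,0.326,0.013,0,0.48,0,0.6,-0.311,0.326,0.013,0,0.48,0,0.6,-0.311,0.326,0.013,0,0.48,0,0.6,-0.311,0.326,0.013,0,0.48,0,0.6])

```text
clock: 6.5
eef_pos: [465.5, -109.7, 243.6]
tcp_rot: [3.141, -0.479, 0.741]
contact_force: [1.3, 1.2, 0.1]
opening: 0.598
```

>>> drive_tool(targets=[0,0,0,0,0,0,0.6,0,0,0,0,0,0,0.6,0,0,0,0,0,0,0.6])

```text
clock: 6.75
eef_pos: [465.7, -106.6, 243.5]
tcp_rot: [-3.14, -0.479, 0.741]
contact_force: [-0.9, 0.8, -0.6]
opening: 0.601
```

Run:
```python
from brass import *
show(at(190,-85,30),RA());f=grab_frame("wrist");pickle.dump(f,open("Fw2.pkl","wb"));C=frame()
for v in(80,100,115):
    m,c0,r,c1,rr,o=brass(f,v);print(v,m.sum(),c0,r,c1,rr,np.round(o,2).tolist())
ys,xs=np.nonzero(m);x0,y0=max(0,xs.min()-30),max(0,ys.min()-30);print(x0,y0)
im=f["color"].copy();a=im[y0:y0+170,x0:x0+270];cv2.imwrite("pics/w2.png",cv2.resize(a,None,fx=2.95,fy=2.95,interpolation=2))
```

```text
[0.0035, 0.0011, -0.0015] [-0.0009, 0.0095, -0.0009]
80 7523 [ 0.92891747 60.26930237] 33.713924407958984 [ 0.92775925 60.33629895] 33.51846724718318 [[11.65, 0.69], [11.65, 0.69], [11.52, 0.63]]
100 7304 [ 0.92891747 60.26930237] 33.713924407958984 [ 0.92520939 60.33098367] 33.51551027189121 [[11.7, 0.72], [11.7, 0.72], [11.59, 0.67]]
115 812 [19.44216347 39.78696442] 18.496206283569336 [15.01373943 44.85921884] 16.786305612660204 [[nan, nan], [nan, nan], [12.03, 0.69]]
242 0brass.py:15: RuntimeWarning: Mean of empty slice.
  w=np.exp(12j*th[k]).mean();out.append((np.degrees(np.angle(w))/12,abs(w)))
  ret = ret.dtype.type(ret / rcount)
```

View pics/w2.png

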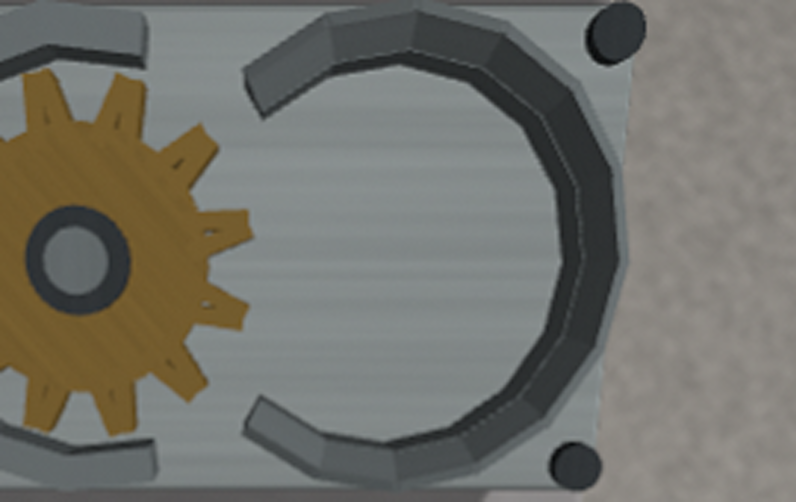

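Square-on view: chamber empty, wall foot at crop right (560,255), top (405,65), bottom (398,443); brass shaft (78,262).

Run:
```python
from brass import *
f=pickle.load(open("Fw2.pkl","rb"));C=frame()
px=lambda a:np.array(a,float)/2.95+[242,0]-.33
for nm,a,h in(("foot",[[405,65],[398,443],[560,255],[525,130],[510,390],[475,85],[470,425]],0),("lip",[[410,10],[398,485],[626,258]],22),("bolt",[[576,466],[616,33]],5),("shaft",[[78,261]],19)):
    q=((plane(f,px(a),CH+h*C[:,2],C[:,2])-CH)@C)[:,:2];print(nm,q.round(1).tolist())
    if len(q)>=3:
        A=np.c_[2*q,np.ones(len(q))];s=np.linalg.lstsq(A,(q**2).sum(1),rcond=None)[0];print(s[:2],np.sqrt(s[2]+s[:2]@s[:2]))
```

```text
foot [[36.6, -2.9], [-35.6, -4.7], [2.1, -36.0], [25.2, -27.1], [-24.6, -27.8], [33.2, -16.7], [-31.9, -19.9]]
[ 0.06599999 -0.23487352] 36.68151338315228
lip [[41.8, -0.6], [-41.1, -2.1], [1.1, -42.8]]
[ 0.38805774 -1.30556585] 41.45106875866789
bolt [[-39.8, -41.8], [41.3, -41.9]]
shaft [[0.7, 59.8]]
```

```bash
cat >> h.py <<'E'
CH=CH+frame()@np.array([.4,-.7,0])
D=R.from_euler('z',YAW)*R.from_euler('x',180,degrees=True)
E
python3 - <<'E'
from h import *
print(CH);show((347,-391,240),D)
E
```

```text
[610.35494891 -17.15149881 118.7511545 ]
[-0.2503, 0.1296, -0.1261] [-0.0012, -0.4793, 0.0007]
```

>>> drive_tool(targets=[-0.25,0.13,-0.126,0,-0.479,0,0.6,-0.25,0.13,-0.126,0,-0.479,0,0.6,-0.25,0.13,-0.126,0,-0.479,0,0.6,-0.25,0.13,-0.126,0,-0.479,0,0.6,-0.25,0.13,-0.126,0,-0.479,0,0.6,-0.25,0.13,-0.126,0,-0.479,0,0.6,-0.25,0.13,-0.126,0,-0.479,0,0.6,-0.25,0.13,-0.126,0,-0.479,0,0.6,-0.25,0.13,-0.126,0,-0.479,0,0.6,-0.25,0.13,-0.126,0,-0.479,0,0.6,-0.25,0.13,-0.126,0,-0.479,0,0.6])

```text
clock: 7.72
eef_pos: [348.5, -390.3, 240.5]
tcp_rot: [-3.141, -0.001, 0.744]
contact_force: [-0.3, -0.6, -0.2]
opening: 0.598
```

Run:
```python
from h import *
import pickle
show((347,-391,240),D);f=grab_frame("wrist");pickle.dump(f,open("Fg.pkl","wb"));h=hsv(f)
m=(h[...,0]>50)&(h[...,0]<80)&(h[...,1]>120);B=blobs(m,300);print(B)
n,l,s,c=cv2.connectedComponentsWithStats(m.astype(np.uint8));i=1+np.argmax(s[1:,4]);m=l==i
Vv=np.percentile(h[...,2][m],[5,25,50,75,95]);print(Vv)
m&=h[...,2]>.8*Vv[2]
ys,xs=np.nonzero(m);q=z(f,np.c_[xs,ys],22)[:,:2]
c,r=cv2.minEnclosingCircle(cv2.convexHull(q.astype(np.float32)));c=np.array(c);print("gear",c,r)
d=q-c;a=np.hypot(*d.T)>26;w=np.exp(12j*np.arctan2(d[a,1],d[a,0])).mean();print(np.degrees(np.angle(w))/12,abs(w))
x,y=np.round(proj(f,[[*c,22]])[0]).astype(int);x0,y0=max(0,x-80),max(0,y-80);print(x0,y0)
cv2.imwrite("pics/g2.png",cv2.resize(f["color"][y0:y0+160,x0:x0+160],None,fx=3.7,fy=3.7,interpolation=2))
```

```text
[-0.0015, -0.0005, 0.0005] [-0.0003, -0.0012, 0.0018]
[([275, 50, 98, 104, 5067], [323.7, 101.5])]
[85. 88. 88. 89. 90.]
gear [ 411.29400635 -336.06286621] 33.63777542114258
7.765989004524253 0.7627594102929864
244 23
```

View pics/g2.png

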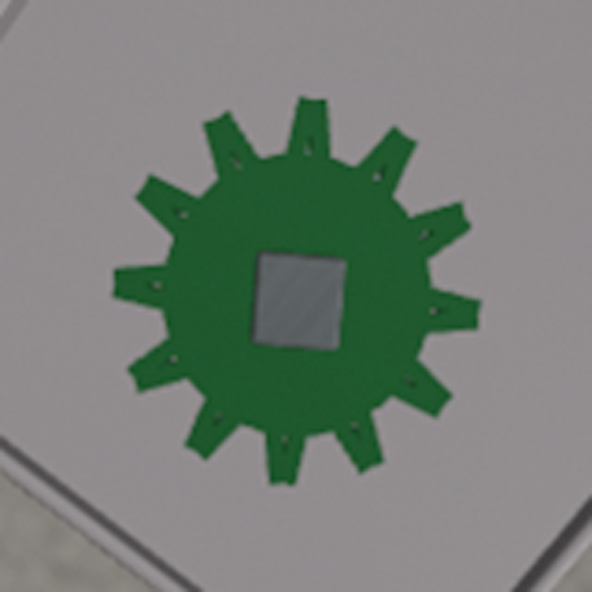

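Run:
```python
from h import *
import pickle
f=pickle.load(open("Fg.pkl","rb"));px=np.array([[300,301],[260,252],[346,260],[338,349],[253,342]])/3.7+[244,23]-.4
q=z(f,px,66);print(q.round(1).tolist(),np.linalg.norm(q[1]-q[2]),[np.degrees(np.arctan2(*(b-a)[[1,0]])).round(1) for a,b in((q[1],q[2]),(q[4],q[3]),(q[4],q[1]),(q[3],q[2]))])
c=(411.0,-336.0);G=R.from_euler('z',37.8,degrees=True)*R.from_euler('x',180,degrees=True)
show((*c,170),G);show((*c,102),G)
```

```text
[[411.4, -336.3, 66.0], [412.5, -326.9, 66.0], [420.7, -337.5, 66.0], [410.2, -345.6, 66.0], [401.9, -335.0, 66.0]] 13.383858470898625 [np.float64(-52.4), np.float64(-52.0), np.float64(37.5), np.float64(37.8)]
[0.0825, 0.0024, 0.0707] [-0.0001, -0.0011, 0.0844]
[0.0825, 0.0024, 0.1387] [-0.0001, -0.0011, 0.0844]
```

>>> drive_tool(targets=[0.0825,0.0024,0.07,0,0,0.084,0.6,0.0825,0.0024,0.07,0,0,0.084,0.6,0.0825,0.0024,0.07,0,0,0.084,0.6,0.0825,0.0024,0.1,0,0,0.084,0.6,0.0825,0.0024,0.125,0,0,0.084,0.6,0.0825,0.0024,0.1385,0,0,0.084,0.6,0.0825,0.0024,0.1385,0,0,0.084,0.6,0.0825,0.0024,0.1385,0,0,0.084,0.0,0.0825,0.0024,0.1385,0,0,0.084,0.0,0.0825,0.0024,0.1385,0,0,0.084,0.0,0.0825,0.0024,0.1385,0,0,0.084,0.0,0.0825,0.0024,0.1385,0,0,0.084,0.0], force=60)

```text
clock: 8.77
eef_pos: [411.2, -338.3, 103.8]
tcp_rot: [3.139, -0.002, 0.658]
contact_force: [0.6, 2.1, 7.0]
opening: 0.151
```

Run:
```python
from h import *
s=sense();print(s["eef_pos"],s["tcp_rot"],s["contact_force"],s["opening"])
f=grab_frame("wrist");h=hsv(f);m=(h[...,0]>50)&(h[...,0]<80)&(h[...,1]>120);print(blobs(m,300))
```

```text
[ 411.24161347 -338.27542478  103.8171882 ] [ 3.13879724e+00 -1.71624022e-03  6.57954225e-01] [0.59754901 2.13705868 7.04270818] 0.1510602406130748
[([242, 221, 160, 126, 9817], [321.4, 277.3])]
```

Run:
```python
from h import *
s=sense();T=R.from_euler('xyz',s["tcp_rot"])
show(s["eef_pos"]+[0,0,120],T);show(at(200),RA(3.3));print(at(200))
```

```text
[0.0002, 0.0003, -0.12] [0.0, 0.0, 0.0]
[0.2607, -0.124, -0.1914] [0.0092, 0.4875, -0.138]
[541.12880021 -80.58557692 295.34067307]
```

>>> drive_tool(targets=[0,0,-0.01,0,0,0,0,0,0,-0.04,0,0,0,0,0,0,-0.08,0,0,0,0,0,0,-0.12,0,0,0,0,0.26,-0.124,-0.191,0.009,0.4875,-0.138,0,0.26,-0.124,-0.191,0.009,0.4875,-0.138,0,0.26,-0.124,-0.191,0.009,0.4875,-0.138,0,0.26,-0.124,-0.191,0.009,0.4875,-0.138,0,0.26,-0.124,-0.191,0.009,0.4875,-0.138,0,0.26,-0.124,-0.191,0.009,0.4875,-0.138,0,0.26,-0.124,-0.191,0.009,0.4875,-0.138,0,0.26,-0.124,-0.191,0.009,0.4875,-0.138,0])

```text
clock: 9.82
eef_pos: [542.0, -76.5, 296.6]
tcp_rot: [3.111, -0.49, 0.811]
contact_force: [-0.2, 0.0, -0.8]
opening: 0.151
```

>>> drive_tool(targets=[0,0,0,0,0,0,0,0,0,0,0,0,0,0])

```text
clock: 9.98
eef_pos: [539.7, -80.6, 294.0]
tcp_rot: [3.112, -0.487, 0.809]
contact_force: [-0.2, 0.2, -2.4]
opening: 0.153
```

Run:
```python
from h import *
s=sense();print(s["opening"],s["contact_force"])
show(at(200),RA(3.3));show(at(130),RA(3.3))
f=grab_frame("wrist");h=hsv(f);m=(h[...,0]>50)&(h[...,0]<80)&(h[...,1]>120);print(blobs(m,300))
```

```text
0.15259401663137873 [-0.18178409  0.21731969 -2.44323648]
[0.0015, 0.001, -0.0007] [-0.0019, 0.0007, 0.0016]
[0.0015, 0.0012, 0.0693] [-0.0019, 0.0007, 0.0016]
[([159, 4, 32, 35, 833], [175.0, 21.1]), ([243, 221, 159, 126, 9823], [321.8, 277.2])]
```

Run:
```python
from h import *
from scipy.optimize import least_squares
f=grab_frame("wrist");s=sense();T=R.from_euler('xyz',s["tcp_rot"]);h=hsv(f)
m=(h[...,0]>50)&(h[...,0]<80)&(h[...,1]>120);n,l,st,c=cv2.connectedComponentsWithStats(m.astype(np.uint8));i=1+np.argmax(st[1:,4]);m=l==i
V=h[...,2];print(np.percentile(V[m],[5,25,50,75,95]))
a=f["color"][190:400,190:460];cv2.imwrite("pics/g3.png",cv2.resize(a,None,fx=2.9,fy=2.9,interpolation=2))
zt=T.apply([0,0,1]);p0=s["eef_pos"]+81.8*zt
ys,xs=np.nonzero(m);q=T.inv().apply(plane(f,np.c_[xs,ys],p0,zt)-s["eef_pos"])[:,:2]
H=cv2.convexHull(q.astype(np.float32))[:,0]
r=np.hypot(*H.T);print(np.c_[H,r].round(1).tolist())
```

```text
[ 52.  79. 110. 110. 111.]
[[39.900001525878906, 3.0999999046325684, 40.0], [37.0, 14.600000381469727, 39.79999923706055], [35.400001525878906, 17.399999618530273, 39.400001525878906], [26.5, 26.200000762939453, 37.20000076293945], [23.399999618530273, 27.899999618530273, 36.5], [19.0, 30.200000762939453, 35.70000076293945], [16.799999237060547, 31.200000762939453, 35.400001525878906], [4.300000190734863, 34.5, 34.70000076293945], [2.4000000953674316, 34.599998474121094, 34.70000076293945], [-0.8999999761581421, 34.400001525878906, 34.400001525878906], [-13.800000190734863, 31.299999237060547, 34.20000076293945], [-16.799999237060547, 29.299999237060547, 33.70000076293945], [-17.299999237060547, 28.799999237060547, 33.70000076293945], [-17.299999237060547, -26.899999618530273, 32.099998474121094], [-13.800000190734863, -28.899999618530273, 32.099998474121094], [-0.5, -32.5, 32.5], [4.800000190734863, -32.099998474121094, 32.5], [17.200000762939453, -28.899999618530273, 33.599998474121094], [20.299999237060547, -27.5, 34.20000076293945], [22.899999618530273, -26.100000381469727, 34.79999923706055], [26.899999618530273, -23.899999618530273, 35.900001525878906], [34.900001525878906, -15.899999618530273, 38.400001525878906], [37.0, -12.300000190734863, 39.0], [39.900001525878906, -0.8999999761581421, 39.900001525878906]]
```

View pics/g3.png

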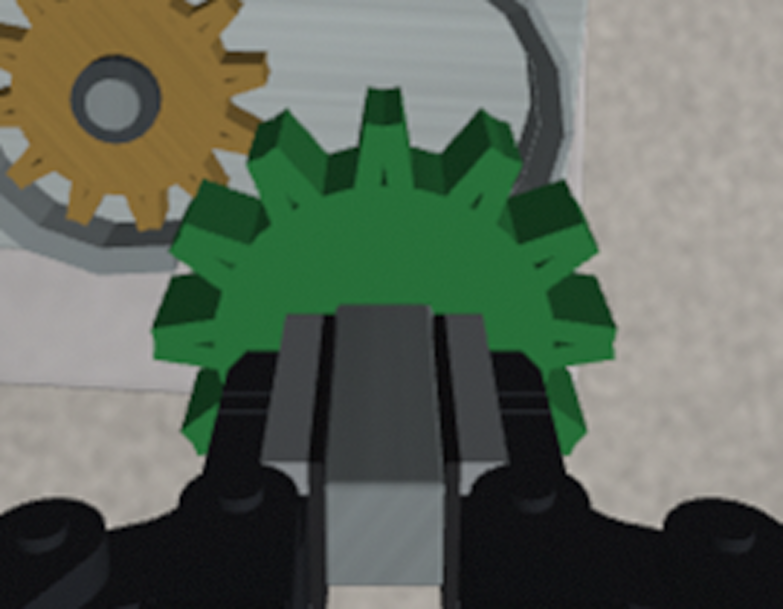

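Run:
```python
from h import *
from brass import brass
f=grab_frame("wrist");s=sense();T=R.from_euler('xyz',s["tcp_rot"]);h=hsv(f)
m=(h[...,0]>50)&(h[...,0]<80)&(h[...,1]>120)&(h[...,2]>95);m[:200]=0
zt=T.apply([0,0,1]);p0=s["eef_pos"]+81.8*zt
ys,xs=np.nonzero(m);q=T.inv().apply(plane(f,np.c_[xs,ys],p0,zt)-s["eef_pos"])[:,:2]
H=cv2.convexHull(q.astype(np.float32))[:,0];H=H[H[:,0]>-12]
A=np.c_[2*H,np.ones(len(H))];S=np.linalg.lstsq(A,(H**2).sum(1),rcond=None)[0];c=S[:2];print("gear in tool",c,np.sqrt(S[2]+c@c))
x1=q[q[:,0]>0];print("ext y",q[:,1].max(),q[:,1].min(),"x",q[:,0].max())
for cc in(c,[1.,.5],[0,0]):
    d=q-cc;k=(np.hypot(*d.T)>26)&(np.hypot(*d.T)<33);w=np.exp(12j*np.arctan2(d[k,1],d[k,0])).mean();print("phase rel tool x",np.degrees(np.angle(w))/12,abs(w))
x=frame();g=(s["eef_pos"]+T.apply([*c,81.8])-CH)@x;print("gear in ch",g)
# stem top corners in crop g3
px=np.array([[326,484],[442,484],[326,584],[442,584]])/2.9+[190,190]-.35
p=T.inv().apply(plane(f,px,s["eef_pos"]+37.8*zt,zt)-s["eef_pos"]);print("stem top tool",p.round(1).tolist(),p.mean(0))
```

```text
gear in tool [1.39641156 1.22822573] 33.52883290082335
ext y 34.675082327889086 -32.384359345446896 x 34.69823232253198
phase rel tool x 0.029404951672193355 0.7202638216560769
phase rel tool x 0.7146438092063571 0.6983906783659027
phase rel tool x 1.3722458604442975 0.6003944157457094
gear in ch [ -1.53505112  -0.90560643 117.27358303]
stem top tool [[8.4, -5.1, 37.8], [8.4, 7.5, 37.8], [-4.9, -5.3, 37.8], [-4.9, 7.7, 37.8]] [ 1.74949158  1.21330037 37.8       ]
```

Run:
```python
from h import *
for i in range(5):
    f=grab_frame("wrist");s=sense();r=R.from_euler('xyz',s["tcp_rot"]);W=f["world_from_camera"]
    print(s["eef_pos"].round(2),s["tcp_rot"].round(4),r.inv().apply(W[:3,3]-s["eef_pos"]).round(2),W[:3,3].round(2),s["contact_force"].round(1))
```

```text
[539.57 -82.01 293.14] [ 3.1138 -0.4867  0.8044] [ 84.53   1.16 -69.17] [568.4  -50.97 393.81] [-0.3  0.3 -1.2]
[539.64 -81.99 293.12] [ 3.1138 -0.4868  0.8042] [ 84.45   1.24 -69.16] [568.49 -51.06 393.76] [-0.3  0.5 -2.1]
[539.73 -81.89 293.16] [ 3.1138 -0.4869  0.8043] [ 84.39   1.3  -69.15] [568.58 -51.04 393.76] [ 0.4 -0.5 -1.8]
[539.83 -81.72 293.19] [ 3.1138 -0.4869  0.8046] [ 84.34   1.35 -69.16] [568.66 -50.93 393.79] [-0.4 -0.3 -2.1]
[539.91 -81.59 293.22] [ 3.1137 -0.487   0.8048] [ 84.36   1.35 -69.17] [568.73 -50.78 393.83] [-0.5 -0.5 -1.3]
```

>>> drive_tool(targets=[0.002,-0.0005,0.03,0,0,0,0,0.002,-0.0005,0.06,0,0,0,0,0.002,-0.0005,0.074,0,0,0,0,0.002,-0.0005,0.074,0,0,0,0,0.002,-0.0005,0.074,0,0,0,0])

```text
clock: 10.8
eef_pos: [566.2, -55.6, 228.5]
tcp_rot: [3.115, -0.486, 0.806]
contact_force: [0.8, 0.0, -0.7]
opening: 0.151
```

```bash
cat > st.py <<'E'
from h import *
f=grab_frame("wrist");s=sense();C=frame();T=R.from_euler('xyz',s["tcp_rot"])
p=(s["eef_pos"]-CH)@C;print("ch: xy",p[:2].round(2),"underside",(p[2]-99.8).round(2),"F_ch",(s["contact_force"]@C).round(1),"M_ch",(s["wrist_torque"]@C).round(2),"op",s["opening"].round(3),"t",s["clock"])
print("axis err",(RA(3.3).inv()*T).as_rotvec(degrees=True).round(2))
E
python3 st.py
```

```text
Traceback (most recent call last):
  File "st.py", line 3, in <module>
    p=(s["eef_pos"]-CH)@C;print("ch: xy",p[:2].round(2),"underside",(p[2]-99.8).round(2),"F_ch",(s["contact_force"]@C).round(1),"M_ch",(s["wrist_torque"]@C).round(2),"op",s["opening"].round(3),"t",s["clock"])
                                                                                                                                                                           ^^^^^^^^^^^^^^^^^^
AttributeError: 'float' object has no attribute 'round'
```

```bash
sed -i 's/s\["opening"\].round(3)/round(s["opening"],3)/' st.py; python3 st.py
```

```text
ch: xy [0.53 0.71] underside 25.84 F_ch [ 0.2  0.4 -1. ] M_ch [ 0.05  0.38 -0.02] op 0.155 t 10.9
axis err [ 0.05 -0.01  0.03]
```

>>> drive_tool(targets=[0,0,0.004,0,0,0,0,0,0,0.008,0,0,0,0,0,0,0.01,0,0,0,0,0,0,0.01,0,0,0,0])

```text
clock: 11.23
eef_pos: [569.9, -52.5, 220.1]
tcp_rot: [3.113, -0.487, 0.806]
contact_force: [-0.4, 0.2, -1.6]
opening: 0.153
```

```bash
python3 st.py
```

```text
ch: xy [0.22 1.31] underside 14.96 F_ch [-0.6  0.8 -1.5] M_ch [-0.02  0.41 -0.01] op 0.155 t 11.2833
axis err [ 0.11 -0.04  0.04]
```

>>> drive_tool(targets=[0,0,0.0015,0,0,0,0,0,0,0.003,0,0,0,0,0,0,0.0045,0,0,0,0,0,0,0.0045,0,0,0,0])

```text
clock: 11.62
eef_pos: [571.4, -51.0, 215.9]
tcp_rot: [3.114, -0.487, 0.806]
contact_force: [0.1, -0.2, -1.1]
opening: 0.152
```

```bash
python3 st.py
```

```text
ch: xy [0.17 1.37] underside 10.29 F_ch [-0.6 -0.1 -1. ] M_ch [-0.02  0.38 -0.02] op 0.152 t 11.6667
axis err [ 0.13 -0.04  0.04]
```

>>> drive_tool(targets=[0,0,0.001,0,0,0.015,0,0,0,0.002,0,0,0,0,0,0,0.003,0,0,-0.015,0,0,0,0.004,0,0,0,0,0,0,0.004,0,0,0,0])

```text
clock: 12.08
eef_pos: [572.9, -49.7, 212.5]
tcp_rot: [3.114, -0.487, 0.805]
contact_force: [-0.2, 0.4, -1.2]
opening: 0.157
```

```bash
python3 st.py
```

```text
ch: xy [0.18 1.34] underside 6.33 F_ch [-0.9  0.2 -1.3] M_ch [ 0.03  0.29 -0.04] op 0.157 t 12.1333
axis err [ 0.12 -0.04  0.06]
```

Meshing without contact force. Continue down, rocking gently.

>>> drive_tool(targets=[0,0,0.001,0,0,0.015,0,0,0,0.002,0,0,0,0,0,0,0.003,0,0,-0.015,0,0,0,0.004,0,0,0,0,0,0,0.0045,0,0,0,0,0,0,0.0045,0,0,0,0])

```text
clock: 12.63
eef_pos: [574.4, -48.3, 208.6]
tcp_rot: [3.114, -0.487, 0.806]
contact_force: [-0.3, -1.0, -1.9]
opening: 0.152
```

```bash
python3 st.py
```

```text
ch: xy [0.19 1.33] underside 1.88 F_ch [-0.1 -0.7 -1.2] M_ch [-0.05  0.42  0.02] op 0.153 t 12.6833
axis err [ 0.12 -0.04  0.04]
```

>>> drive_tool(targets=[0,0,0.0005,0,0,0.015,0,0,0,0.001,0,0,0,0,0,0,0.0015,0,0,-0.015,0,0,0,0.002,0,0,0,0,0,0,0.002,0,0,0,0])

```text
clock: 13.1
eef_pos: [575.1, -47.7, 206.9]
tcp_rot: [3.114, -0.487, 0.805]
contact_force: [0.0, 0.0, -1.5]
opening: 0.151
```

```bash
python3 st.py
```

```text
ch: xy [0.2  1.34] underside -0.07 F_ch [-1.   0.5 -1.8] M_ch [-0.01  0.32  0.04] op 0.152 t 13.15
axis err [ 0.11 -0.04  0.06]
```

>>> drive_tool(targets=[0,0,0.0004,0,0,0.01,0,0,0,0.0008,0,0,0,0,0,0,0.0012,0,0,-0.01,0,0,0,0.0012,0,0,0,0])

```text
clock: 13.48
eef_pos: [575.3, -47.7, 206.6]
tcp_rot: [3.112, -0.487, 0.807]
contact_force: [-7.4, -4.2, 9.4]
opening: 0.152
```

```bash
python3 st.py
```

```text
ch: xy [0.28 1.14] underside -0.44 F_ch [-3.2  2.5 11.2] M_ch [0.22 0.68 0.01] op 0.154 t 13.5333
axis err [ 0.08 -0.02  0.07]
```

>>> drive_tool(targets=[0,0,-0.0006,0,0,0,0,0,0,-0.0006,0,0,0,0.45,0,0,-0.0006,0,0,0,0.45,0,0,-0.0006,0,0,0,0.45,0,0,-0.0006,0,0,0,0.45,0,0,-0.02,0,0,0,0.45,0,0,-0.05,0,0,0,0.45,0,0,-0.085,0,0,0,0.45,0,0,-0.085,0,0,0,0.45,0,0,-0.085,0,0,0,0.45])

```text
clock: 14.37
eef_pos: [546.8, -75.1, 282.9]
tcp_rot: [3.109, -0.489, 0.807]
contact_force: [-0.3, 0.0, -0.2]
opening: 0.454
```

```bash
python3 st.py
python3 - <<'E'
from brass import *
f=grab_frame("wrist");C=frame();cv2.imwrite("pics/end.png",f["color"])
h=hsv(f);m=(h[...,0]>50)&(h[...,0]<80)&(h[...,1]>120);n,l,st,c=cv2.connectedComponentsWithStats(m.astype(np.uint8));i=1+np.argmax(st[1:,4]);m=l==i;print(st[i])
m&=h[...,2]>.8*np.median(h[...,2][m])
ys,xs=np.nonzero(m)
for hh in(18,30):
    q=((plane(f,np.c_[xs,ys],CH+hh*C[:,2],C[:,2])-CH)@C)[:,:2];print(hh,cv2.minEnclosingCircle(cv2.convexHull(q.astype(np.float32))))
print(brass(f,100)[1:3])
E
```

```text
ch: xy [0.44 0.91] underside 84.23 F_ch [-0.1  0.1 -0.4] M_ch [0.01 0.33 0.03] op 0.45 t 14.4167
axis err [ 0.03 -0.    0.03]
[ 268  187  108  100 5975]
18 ((0.8431485891342163, -0.36284127831459045), 33.9590950012207)
30 ((5.133525848388672, -0.11973892152309418), 32.226219177246094)
(array([ 2.038414  , 60.00016785]), 35.07891845703125)
```

View pics/end.png

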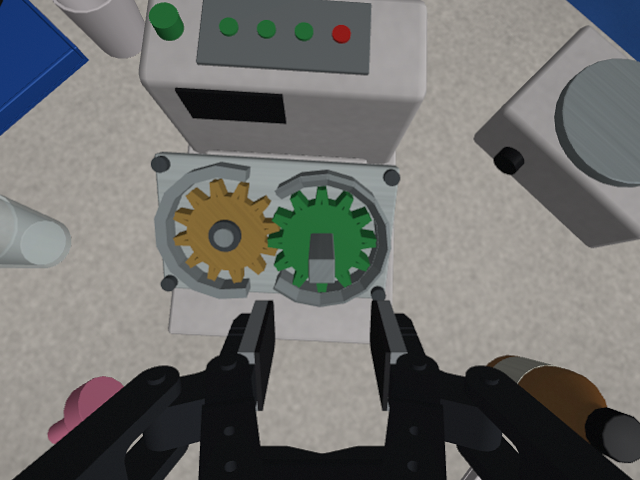

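The green gear is meshed and seated at (321,237); its apparent tip radius at 18 mm is 33.96 mm, which fits fully home (nominal 34). I'll check the rest numerically and hand in.

Run:
```python
from h import *
import pickle
a=pickle.load(open("F0.pkl","rb"));
for n in("top","scene"):
    f=grab_frame(n)
    for nm,lo,hi in(("orange",4,14),("pink",165,176),("red",177,180),("green",50,80)):
        g=[]
        for x in(a[n],f):
            h=hsv(x);m=(h[...,0]>=lo)&(h[...,0]<hi)&(h[...,1]>110)&(h[...,2]>70);g.append([b[1] for b in blobs(m,40)])
        print(n,nm,g)
    d=cv2.absdiff(a[n]["color"],f["color"]).max(2)>40;print(n,"changed",[b[0] for b in blobs(d,60)])
sign_off()
```

```text
top orange [[[483.3, 252.3]], []]
top pink [[], []]
top red [[], []]
top green [[[253.5, 191.2], [490.6, 309.8]], [[253.5, 191.4], [342.6, 206.6]]]
top changed [[325, 189, 36, 37, 853], [353, 189, 220, 291, 28926], [154, 270, 26, 25, 508], [259, 450, 162, 30, 2711]]
scene orange [[[214.3, 191.6]], [[214.3, 191.6]]]
scene pink [[], []]
scene red [[], []]
scene green [[[249.4, 168.0], [327.4, 267.1]], [[273.7, 224.0], [327.4, 267.1]]]
scene changed [[208, 0, 101, 180, 6761], [395, 0, 21, 71, 261], [453, 0, 12, 13, 60], [475, 0, 39, 62, 1041], [420, 15, 45, 48, 953], [481, 33, 70, 88, 1167], [451, 52, 13, 12, 84], [427, 64, 48, 38, 1305], [417, 66, 13, 23, 61], [414, 90, 55, 26, 562], [261, 201, 31, 35, 323], [445, 306, 28, 36, 684]]
the job is handed in; nothing more can be done
```

I pulled the red plug out along the chamber axis and stood it in the blue tray. I then lowered the green gear into the chamber, rocking it about 1° each way, until it seated. After that I released it, backed the arm off and handed the job in at about 14.5 s.

**Seating:** The gear met no resistance on the way down. It stopped with about 12 N at the expected floor height (my estimate read −0.4 mm). After release, the wrist view showed it centred and meshed, with a tip radius of 33.96 mm at 18 mm height (nominal 34 mm).

**Other things on the bench:** The orange gear had not moved in the scene view (same pixel to 0.1). The scene image had changed only at the arm, the pump head, the two places the gear and plug went between, and the plug in the tray.

**Checks that disagreed or could not be made:**
- In the last top view the arm appears to hide the orange gear and part of that area, so only the scene view confirms that gear.
- My colour masks for red and pink found nothing in either view, so they checked neither the plug nor the pink look-alike. The plug's place in the tray rests on the earlier wrist picture.
- The camera-based chamber position varied by 1–2 mm between views. I set the approach by comparing the gear and the brass gear in the same wrist camera.

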